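# Eject the power bank and trap it

## Robot

A 6-joint arm with a two-finger parallel gripper is mounted at the origin on a cart in front of the work surface, level with it; the furniture and walls round the work are solid. World frame = base frame: x ahead of the robot, y to its left, z up, the work surface at z = 0. Lengths are in m, angles in rad, forces in N, time in s.
With the tool pointing down it reaches from about 0.4 to 0.825 m from the base axis. Payload 7 kg.
Tool frame: the origin (TCP) lies on the centre line of the jaws, within the pads' length; the fingertips stand tip_reach ahead of it and the grasp point (between the pads) is the TCP (tip_reach is the distance from the TCP to the fingertips, in m); z points along the fingers, y is the line along which they close (so a half turn about z gives the same grasp; the last joint's range is limited). The gripper opens to 88 mm and grips with 3 to 60 N. Pads are 19 mm wide; open, the fingers measure 130 mm over their backs; the gripper's body (78 mm by 193 mm) begins 47 mm behind the grasp point.
Start: joints at [1.529, 0.359, 0.012, 0, -1.224, -0.288], TCP at [0.219, 0.639, 0.246] pointing down, gripper open.
Joint ranges: [-3.07, 3.07], [-1.43, 2.12], [-1.02, 1.25], [-3.03, 1.67], [-3.05, -0], [-3.03, 3.03]. Speed limits (rad/s): [2.39, 2.39, 3.01, 3.14, 3.14, 3.14].

## Interface

Orientations are given as [roll, pitch, yaw] about the fixed x, y, z axes, in that order (R = Rz(yaw) Ry(pitch) Rx(roll)).
In Python, from station import get_state, grab_frame, calibration, job_done, find_in, mark_of, tip_reach gives the robot as it stands.
- The arm moves only by the shell command python3 -m handwheel 'ROWS' [OPENING] [FORCE]. ROWS is JSON, a list of rows, each an object with "delta_pos": the shift along the world's x, y, z in units of 30 mm (1.0 is 30 mm), a list of three; "dr": the turn, a rotation vector about the world's x, y, z in degrees, a list of three. In form: [{"delta_pos": [tx, ty, tz], "dr": [rx, ry, rz]}, ...]. A call has 1 to 10 rows; each row shifts and turns the commanded pose from where the row before left it; what a row does not reach is not made up. A row lasts 1/10 s, in which the tool goes at most 50 mm and 8.59 degrees, less where a joint would pass 70% of its speed; a pose out of reach is approached as far as the arm can. A call is refused whole if a number of a shift passes 1 or a number of a turn 8.59, either way. A call with a gripper value outside its range is refused whole. OPENING is the closure, from -1 (fully open) to 1 (shut), set as the call begins (- or left out, the last holds). The fingers move at their own pace and stop on an object; FORCE is the grip in N (left out, the last holds). Time passes only in rows, so rows that do not move let the fingers close. It gives the time, the measured TCP pose, the force, the opening and the grip force at its end, in the units of the state.
- get_state(): the state, without advancing time (a new reading comes with each control period).
- grab_frame(name): name is "scene" or "top" or "wrist"; returns the picture (480x640x3 uint8, red, green, blue); there is no depth.
- calibration(name): a dict with "fx", "fy", "cx", "cy" (pixels), "k1" (the pictures are not rectified: a ray, as slopes to the right and down, at radius r is drawn at 1 + k1 r^2 times it, then the intrinsics apply), "extrinsics" (4x4, takes a point from world to camera coordinates). Camera axes: x right, y down, z forward; pixel columns grow to the right and rows downward; lengths in m; the calibration is good to about 2 mm. A picture is of the moment at which its call begins: read the wrist's pose just before it. calibration takes no time and is no camera call; for the wrist camera it gives the pose at the moment of the call.
- job_done(): hands the job in; it is judged then, once.
Trained networks look in the newest picture that a camera, given by its name, has taken for a name from the list of things; names that differ only in an ending like _2 or _b are one class to them, and where a whole thing is asked for, a point or a joint stands for the part that bears it (a point fixed in the world has none). Each returns a list of dicts, best first, with "conf" (0 to 1); they miss things now and then, are a little off and sometimes report something else, mostly with a low value. They report only what shows in the picture. A call takes as long as a camera call.
- find_in(camera, query): "location" ([column, row] in pixels, amid what is visible of it).
- mark_of(camera, query): "location" ([column, row] in pixels: a listed point, or the origin of a listed thing).
The state is a dict: "t": time; "q": joint angles; "qd": joint speeds; "joint_efforts": joint torques, N m; "eef_pos": TCP position; "ee_rot": TCP orientation; "force": force on the tool from outside, world axes, zero at the start; "moment": the same for the moment, N m; "width": finger opening in m; "gripper_force": force on a finger pad.
Only numpy, scipy, OpenCV 4.12 (cv2) and the standard library are available. Lean on these libraries where they do the work, as an engineer would, in place of code of your own. Each camera call takes 0.05 s, during which the arm holds its last target. There are 200 camera calls.

## Task

Press down the ejector key beside the sloping dock with one fingertip so that the power bank pops out, and trap the power bank with the other finger once it has come out at least a centimetre and before its front end passes the front end of the dock. It slides away in well under a second, so have that finger standing ready in the open trough in front of it. Do not lift the power bank, leave the small bottle and the two rolls alone, and finish with the finger still holding the power bank back.

Things in the scene. Friction and masses are not known exactly. Their poses are not given: they have to be found in the camera images.
- dock: Fixed grey sloping dock 226 mm long, 74 wide (118 with the key housing). Origin: centre of the underside between its cheeks; x level, towards the high end; y to the key side. Low open front end at x = -112 mm. Two slippery rails (|y| 22 to 32.5) fall 16 degrees to the front: 43 mm high at x = -41, 24 at x = -110. Between them an open trough 44 mm wide, floor 6 mm high. Cheeks 9 mm above the rails.
- trap_spot (a point): Point of the dock in the middle of the open trough, level with the rails, at x = -67, y = 0, z = 36 mm in the dock's frame: 26 mm in front of the power bank at the start. A finger standing here stops the power bank after it has come out by 26 mm less half the finger's width. Axes as the dock.
- key_top (a point): Centre of the top face of the ejector key, a level black cap 42 mm along the dock and 34 mm across it; at x = -67, y = 57.5, z = 42 mm in the dock's frame when not pressed, so 57.5 mm sideways of trap_spot and 6 mm higher. Moves with the key. Axes as the dock.
- eject_key (a joint): Key travel: 0 up, 0.010 m fully down on its stop. A spring resists with 2.3 N at first, 4.8 N fully down; it springs up when released. Two teeth in front of the power bank sink with it and free the power bank at about 0.006 m; a spring pusher (about 3 N) then drives it 30 mm forward and it slides on by its weight.
- bank_front (a point): Middle of the front end face of the power bank, a black slab 125 long, 62 wide, 14 mm thick, about 0.2 kg, lying lengthwise in the dock. In the dock's frame at the start x = -41, z = 51 mm. Own y axis points forwards out of the dock, z off the rails.
- power_bank: The power bank itself; origin in the middle of its underside, y along its length and forwards (down the dock), z off the rails.
- dropper_bottle: Small amber bottle with black cap, 36 mm across and 77 mm high, loose on the desk behind the key; bystander. Origin at the middle of its underside.
- tape_roll: Black roll of tape lying flat, 55 mm across and 19 mm high, loose; bystander. Origin at the middle of its underside.
- label_roll: Roll of blank labels, 73x86 mm and 62 mm high, loose; bystander. Origin at the middle of its underside.

How it is judged:
By the outcome, as a careful person would: the job done as asked, in the order asked, and still so for the second after the job is handed in, while the arm keeps its last pose, push and grip.
It also fails if it takes over 29 s, if anything falls off the work surface, if the arm or the gripper's body presses on something with over 40 N, if the wrist force passes 120 N, or if a joint passes its speed limit or range.

## Working session

There is one attempt and no reset: what is moved stays moved. The work goes in short steps, Python scripts to look and compute and a shell command to move; the robot and the scene stay as the last step left them, time stands still between calls to the robot, and variables do not carry over. Pictures are saved under pics/ and viewed, at most 10 in all, crops included, and the job is handed in when it is done.

```bash
mkdir -p pics; ls; cat > h.py <<'E'
import numpy as np,cv2
from station import *
from scipy.optimize import least_squares
def proj(c,P):
    E=np.array(c["extrinsics"]);p=E[:3,:3]@P+E[:3,3]
    u=p[:2]/p[2];u=u*(1+c["k1"]*(u@u));return np.array([c["fx"]*u[0]+c["cx"],c["fy"]*u[1]+c["cy"]])
E
python3 - <<'E'
from h import *
print(get_state(),tip_reach if not callable(tip_reach) else tip_reach())
for n in["scene","top"]:
    cv2.imwrite(f"pics/{n}0.png",grab_frame(n)[:,:,::-1])
    for q in["dock","trap_spot","key_top","bank_front","power_bank","dropper_bottle","tape_roll","label_roll"]:
        print(n,q,[(np.round(d["location"],1).tolist(),round(d["conf"],2)) for d in mark_of(n,q)[:2]])
E
```

```text
pics
{'t': 0.0, 'q': array([ 1.52907660e+00,  3.59389875e-01,  1.10632831e-02, -3.50691393e-04,
       -1.22410383e+00, -2.88087645e-01]), 'qd': array([-0.00109766,  0.00291535,  0.0005348 ,  0.00100289, -0.00050046,
       -0.00036197]), 'joint_efforts': array([-3.78606856e-04, -5.82720709e+01,  2.93044299e+01,  6.99749932e+00,
        6.73436109e-03, -1.67593330e-04]), 'eef_pos': array([0.2184885 , 0.63817622, 0.24462256]), 'ee_rot': array([ 3.13993223e+00, -1.48235701e-04, -3.29926684e-01]), 'force': array([1.42362109, 0.18139319, 0.3401049 ]), 'moment': array([-0.00823784,  0.04635587,  0.0141526 ]), 'gripper_force': 0.0, 'width': 0.08774804551918051} 0.019
scene dock [([295.6, 300.6], 0.7), ([296.4, 359.7], 0.18)]
scene trap_spot [([253.7, 305.0], 0.61)]
scene key_top []
scene bank_front [([269.7, 290.1], 0.88)]
scene power_bank [([309.8, 270.4], 0.64)]
scene dropper_bottle [([294.2, 249.0], 0.98), ([240.5, 269.4], 0.41)]
scene tape_roll [([296.0, 354.5], 0.95)]
scene label_roll [([367.6, 337.2], 0.66), ([254.5, 302.3], 0.46)]
top dock []
top trap_spot []
top key_top [([302.2, 301.5], 0.71)]
top bank_front [([335.6, 285.8], 0.59), ([386.0, 291.1], 0.22)]
top power_bank [([336.7, 248.8], 0.67), ([336.1, 285.6], 0.38)]
top dropper_bottle [([287.4, 249.5], 0.91)]
top tape_roll [([383.4, 291.2], 0.67)]
top label_roll [([390.4, 237.4], 0.63)]
```

View pics/scene0.png

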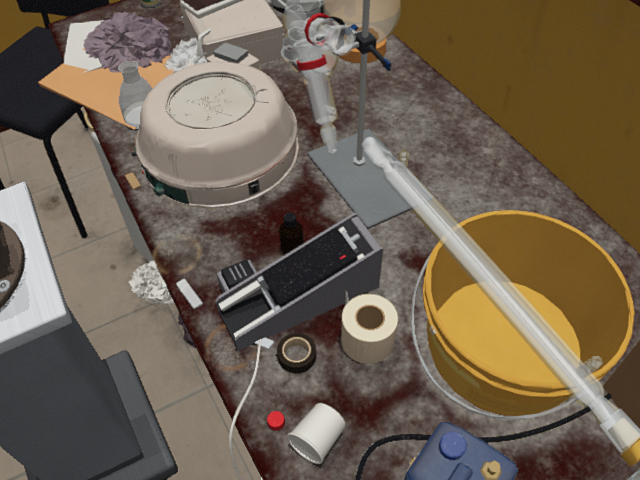

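View pics/top0.png

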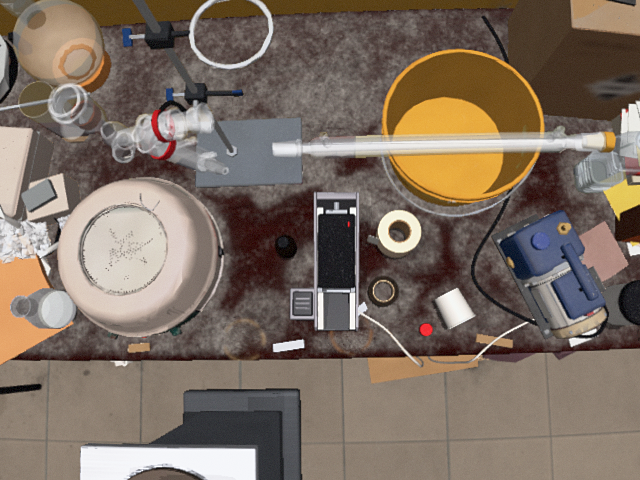

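```bash
cat > fit.py <<'E'
from h import *
a=np.deg2rad(16)
# dock-frame points
bc=np.array([-41,0,51])+62.5*np.array([np.cos(a),0,np.sin(a)])-7*np.array([-np.sin(a),0,np.cos(a)])
M=dict(dock=[0,0,0],trap_spot=[-67,0,36],key_top=[-67,57.5,42],bank_front=[-41,0,51],power_bank=bc)
obs=[("scene","dock",295.6,300.6),("scene","trap_spot",253.7,305),("scene","bank_front",269.7,290.1),("scene","power_bank",309.8,270.4),
("top","key_top",302.2,301.5),("top","bank_front",335.6,285.8),("top","power_bank",336.7,248.8)]
C={n:calibration(n) for n in("scene","top")}
def W(p,m):
    c,s=np.cos(p[2]),np.sin(p[2]);m=np.array(m)/1000
    return np.array([p[0]+c*m[0]-s*m[1],p[1]+s*m[0]+c*m[1],m[2]])
def res(p):return np.concatenate([proj(C[n],W(p,M[k]))-[u,v] for n,k,u,v in obs])
def fit():
    return min((least_squares(res,[.2,.6,y],loss="soft_l1",f_scale=2) for y in np.arange(-3,3,.7)),key=lambda r:r.cost)
if __name__=="__main__":
    r=fit();print(r.x,np.rad2deg(r.x[2]),r.cost);print(res(r.x).reshape(-1,2).round(1))
    for k in M:print(k,W(r.x,M[k]).round(4))
    def Z(n,u,v,z):return least_squares(lambda q:proj(C[n],np.array([q[0],q[1],z]))-[u,v],[.2,.6]).x.round(3)
    print("bottle",Z("scene",294.2,249,0),Z("top",287.4,249.5,0),"tape",Z("scene",296,354.5,0),Z("top",383.4,291.2,0),"label",Z("top",390.4,237.4,0),Z("scene",367.6,337.2,0))
E
python3 fit.py
```

```text
[ 0.46184361 -0.30914157 -0.04914464] -2.815780253330475 6.079603143407592
[[ 2.7 -0.7]
 [-0.2 -1.1]
 [ 0.1  0.7]
 [ 0.4 -0.6]
 [-0.4  0.7]
 [ 0.5  1.5]
 [ 0.2  1.1]]
dock [ 0.4618 -0.3091  0.    ]
trap_spot [ 0.3949 -0.3059  0.036 ]
key_top [ 0.3977 -0.2484  0.042 ]
bank_front [ 0.4209 -0.3071  0.051 ]
power_bank [ 0.4828 -0.3102  0.0615]
bottle [ 0.501 -0.223] [ 0.495 -0.22 ] tape [ 0.417 -0.386] [ 0.416 -0.39 ] label [ 0.513 -0.407] [ 0.516 -0.412]
```

The scene view shows the dock's front end near (240,320), the key at (240,270), and the roll and tape to the right. The top view agrees: key (302,301), trough (337,310), with the round appliance left of them, on my path. I'll go over it high.

```bash
python3 -m handwheel '[{"delta_pos":[0.46,-1,0.3],"dr":[0,0,0]},{"delta_pos":[0.46,-1,0.3],"dr":[0,0,0]},{"delta_pos":[0.46,-1,0.3],"dr":[0,0,0]},{"delta_pos":[0.46,-1,0.3],"dr":[0,0,0]},{"delta_pos":[0.46,-1,0.3],"dr":[0,0,0]},{"delta_pos":[0.46,-1,0.3],"dr":[0,0,0]},{"delta_pos":[0.46,-1,0.3],"dr":[0,0,0]},{"delta_pos":[0.46,-1,0.3],"dr":[0,0,0]},{"delta_pos":[0.46,-1,0.3],"dr":[0,0,0]},{"delta_pos":[0.46,-1,0.3],"dr":[0,0,0]}]' 0.1 20
python3 -c "
from h import *
print(get_state()['q'])"
```

```text
t: 1.9
eef_pos: [0.3569, 0.3372, 0.3362]
ee_rot: [-3.141, -0.0, -0.33]
force: [0.5, 1.0, -0.0]
width: 0.0397
gripper_force: 0.0
[ 1.15833880e+00  5.17971432e-04 -2.28343906e-01  5.58615632e-05
 -1.34131899e+00  8.28108419e-02]
```

```bash
python3 -m handwheel '[{"delta_pos":[0.2,-1,0],"dr":[0,0,1.6]},{"delta_pos":[0.2,-1,0],"dr":[0,0,1.6]},{"delta_pos":[0.2,-1,0],"dr":[0,0,1.6]},{"delta_pos":[0.2,-1,0],"dr":[0,0,1.6]},{"delta_pos":[0.2,-1,0],"dr":[0,0,1.6]},{"delta_pos":[0.2,-1,0],"dr":[0,0,1.6]},{"delta_pos":[0.2,-1,0],"dr":[0,0,1.6]},{"delta_pos":[0.2,-1,0],"dr":[0,0,1.6]},{"delta_pos":[0.2,-1,0],"dr":[0,0,1.6]},{"delta_pos":[0.2,-1,0],"dr":[0,0,1.6]}]' && python3 -m handwheel '[{"delta_pos":[-0.1,-1,0],"dr":[0,0,0]},{"delta_pos":[-0.1,-1,0],"dr":[0,0,0]},{"delta_pos":[-0.1,-1,0],"dr":[0,0,0]},{"delta_pos":[-0.1,-1,-0.3],"dr":[0,0,0]},{"delta_pos":[-0.1,-1,-0.5],"dr":[0,0,0]},{"delta_pos":[-0.1,-1,-0.5],"dr":[0,0,0]},{"delta_pos":[-0.1,-1,-0.5],"dr":[0,0,0]},{"delta_pos":[0,-1,-0.5],"dr":[0,0,0]},{"delta_pos":[0,-1,-0.5],"dr":[0,0,0]},{"delta_pos":[0,-1,-0.5],"dr":[0,0,0]}]'
python3 - <<'E'
from h import *
print(get_state()['q'])
n="wrist";c=calibration(n);cv2.imwrite("pics/w1.png",grab_frame(n)[:,:,::-1])
print({k:(np.array(v).round(4).tolist()) for k,v in c.items()})
for q in["trap_spot","key_top","bank_front","power_bank"]:
    print(q,[(np.round(d["location"],1).tolist(),round(d["conf"],2)) for d in mark_of(n,q)[:2]])
E
```

```text
t: 2.9
eef_pos: [0.4166, 0.0373, 0.3359]
ee_rot: [-3.141, -0.001, -0.049]
force: [-0.6, 0.3, -0.1]
width: 0.0393
gripper_force: 0.0
t: 3.9
eef_pos: [0.3954, -0.2627, 0.2363]
ee_rot: [3.141, -0.001, -0.051]
force: [0.9, -0.2, 0.1]
width: 0.0397
gripper_force: 0.0
[-1.70529628e-01  2.99340050e-02 -4.27572576e-01  5.36570597e-05
 -1.11228988e+00  1.69076034e+00]
{'fx': 378.5074, 'fy': 378.5074, 'cx': 313.3876, 'cy': 230.1843, 'k1': -0.0193, 'extrinsics': [[-0.0498, -0.9988, 0.0003, -0.2435], [-0.9497, 0.0475, 0.3095, 0.3524], [-0.3091, 0.0151, -0.9509, 0.5097], [0.0, 0.0, 0.0, 1.0]]}
trap_spot [([356.6, 198.1], 0.93)]
key_top [([299.3, 205.4], 0.84)]
bank_front [([364.4, 178.1], 0.91)]
power_bank [([367.0, 96.9], 0.97)]
```

View pics/w1.png

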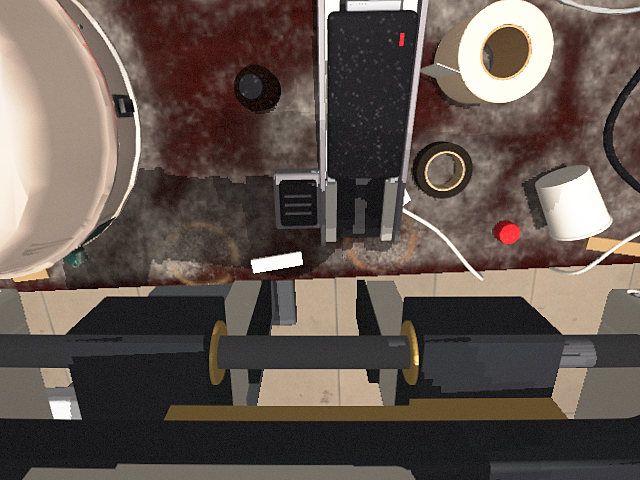

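```bash
python3 - <<'E'
import fit;from fit import *
C["wrist"]=calibration("wrist")
fit.obs+=[("wrist","trap_spot",356.6,198.1),("wrist","key_top",299.3,205.4),("wrist","bank_front",364.4,178.1),("wrist","power_bank",367,96.9)]
def show(t):
    r=fit.fit();print(t,r.x,np.rad2deg(r.x[2]),r.cost);print(res(r.x).reshape(-1,2).round(1).tolist())
    for k in("trap_spot","key_top"):print(k,W(r.x,M[k]).round(4))
    print("mid",W(r.x,[-67,28.75,0]).round(4))
show("all")
fit.obs[:]=fit.obs[-4:];show("wrist")
s=get_state();print(s["eef_pos"],s["ee_rot"])
E
```

```text
Traceback (most recent call last):
AttributeError: 'function' object has no attribute 'obs'
```

```bash
python3 - <<'E'
from fit import *
import fit as f
C["wrist"]=calibration("wrist")
obs+=[("wrist","trap_spot",356.6,198.1),("wrist","key_top",299.3,205.4),("wrist","bank_front",364.4,178.1),("wrist","power_bank",367,96.9)]
def show(t):
    r=fit();print(t,r.x,np.rad2deg(r.x[2]),r.cost);print(res(r.x).reshape(-1,2).round(1).tolist())
    for k in("trap_spot","key_top"):print(k,W(r.x,M[k]).round(4))
    print("mid",W(r.x,[-67,28.75,0]).round(4))
show("all")
obs[:]=obs[-4:];show("wrist")
s=get_state();print(s["eef_pos"],s["ee_rot"])
E
```

```text
all [ 0.46239329 -0.30838092 -0.0326124 ] -1.86855281337675 22.878517413668497
[[2.8, -1.3], [0.3, -1.0], [0.5, 0.5], [0.4, -1.4], [-0.2, 0.9], [0.4, 1.2], [-0.5, 0.8], [4.4, 3.0], [-0.8, -1.6], [-0.6, -2.2], [0.2, 3.1]]
trap_spot [ 0.3954 -0.3062  0.036 ]
key_top [ 0.3973 -0.2487  0.042 ]
mid [ 0.3964 -0.2775  0.    ]
wrist [ 0.46322083 -0.30798471 -0.02243972] -1.2857014982404418 15.322914749894366
[[4.7, 2.1], [-0.5, -1.9], [-0.6, -3.2], [-0.6, 2.0]]
trap_spot [ 0.3962 -0.3065  0.036 ]
key_top [ 0.3975 -0.249   0.042 ]
mid [ 0.3969 -0.2777  0.    ]
[ 0.39558206 -0.26145164  0.23678305] [ 3.14150905e+00 -7.53571223e-05 -5.13160488e-02]
```

```bash
python3 -m handwheel '[{"delta_pos":[-0.05,-0.27,-0.5],"dr":[4,0,0.5]},{"delta_pos":[-0.05,-0.27,-0.7],"dr":[4,0,0.5]},{"delta_pos":[0,0,-0.8],"dr":[0,0,0]},{"delta_pos":[0,0,-0.8],"dr":[0,0,0]},{"delta_pos":[0,0,-0.8],"dr":[0,0,0]},{"delta_pos":[0,0,-0.6],"dr":[0,0,0]},{"delta_pos":[0,0,-0.4],"dr":[0,0,0]},{"delta_pos":[0,0,-0.3],"dr":[0,0,0]},{"delta_pos":[0,0,0],"dr":[0,0,0]},{"delta_pos":[0,0,0],"dr":[0,0,0]}]'
python3 - <<'E'
from h import *
s=get_state();print(s['eef_pos'],s['ee_rot'],s['width'])
a=grab_frame("wrist");cv2.imwrite("pics/w2.png",a[:,:,::-1])
b=grab_frame("scene");cv2.imwrite("pics/s2.png",cv2.resize(b[200:380,180:420],None,fx=3,fy=3)[:,:,::-1])
E
```

```text
t: 5.15
eef_pos: [0.3932, -0.2776, 0.0902]
ee_rot: [-3.003, 0.005, -0.032]
force: [0.8, -1.0, 0.0]
width: 0.0397
gripper_force: 0.0
[ 0.39317527 -0.27763057  0.09024443] [-3.0025663   0.00492864 -0.03204002] 0.03969996609327437
```

View pics/w2.png

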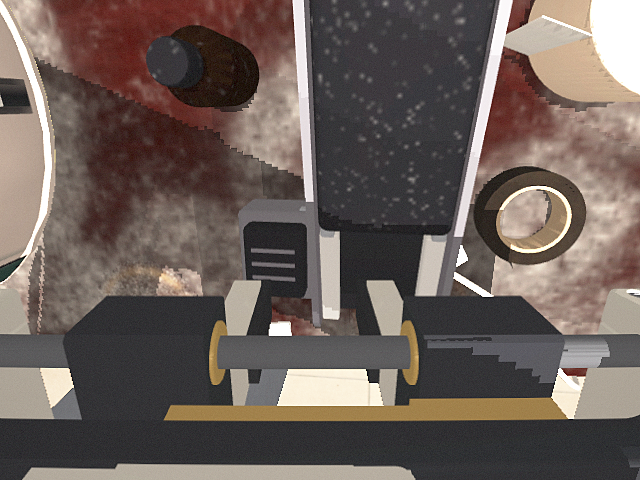

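View pics/s2.png

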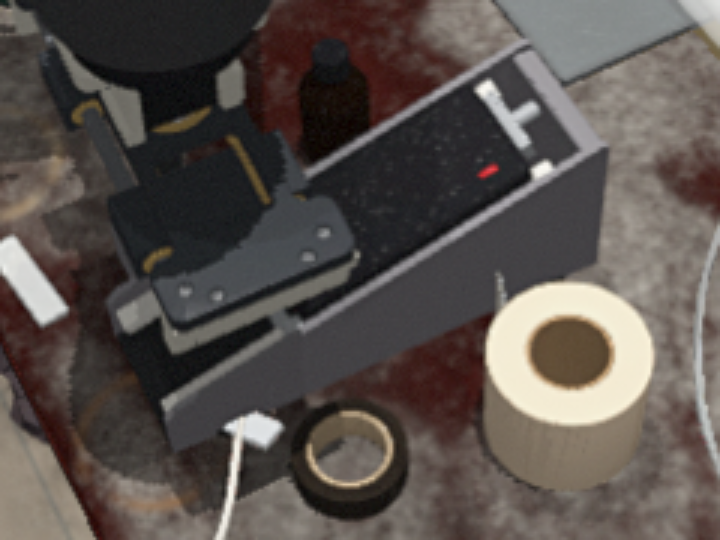

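The wrist view shows the left fingertip at about (250,283) and the key cap at (275,260). The right fingertip is at about (383,283) and the trough spans columns 340-420. The scene crop shows the gripper clear of the dock and bystanders. Next I'll check by projection.

```bash
python3 - <<'E'
from fit import *
c=calibration("wrist");C["wrist"]=c;s=get_state()
from scipy.spatial.transform import Rotation as Ro
R=Ro.from_euler("xyz",s["ee_rot"]).as_matrix();p=s["eef_pos"]
for y in(-.031,-.02,.02,.031):
    for x in(-.0095,.0095):
        P=p+R@[x,y,.019];print("tip",x,y,P.round(4),proj(c,P).round(0))
grab_frame("wrist");obs[:]=[]
for q in["trap_spot","key_top","bank_front","power_bank"]:
    m=mark_of("wrist",q)
    if m:print(q,m[0]);obs.append(("wrist",q,*m[0]["location"]))
r=fit();print(r.x,r.cost,res(r.x).reshape(-1,2).round(1).tolist())
for k in("trap_spot","key_top"):print(k,W(r.x,M[k]).round(4))
for m in([-88,40.5,42],[-46,40.5,42],[-46,74.5,42],[-110,22,24],[-110,-22,24]):print(m,proj(c,W(r.x,m)).round(0),proj(c,W([.4624,-.3084,-.0326],m)).round(0))
E
```

```text
tip -0.0095 -0.031 [ 0.3848 -0.2442  0.076 ] [247. 315.]
tip 0.0095 -0.031 [ 0.4037 -0.2448  0.0759] [245. 279.]
tip -0.0095 -0.02 [ 0.3844 -0.2551  0.0744] [270. 315.]
tip 0.0095 -0.02 [ 0.4034 -0.2557  0.0744] [268. 279.]
tip -0.0095 0.02 [ 0.3831 -0.2946  0.0689] [354. 315.]
tip 0.0095 0.02 [ 0.4021 -0.2953  0.0688] [355. 279.]
tip -0.0095 0.031 [ 0.3827 -0.3055  0.0674] [377. 315.]
tip 0.0095 0.031 [ 0.4017 -0.3061  0.0673] [379. 279.]
trap_spot {'location': [378.7, 266.2], 'conf': 0.75}
key_top {'location': [271.5, 266.0], 'conf': 0.7}
bank_front {'location': [384.0, 228.6], 'conf': 0.67}
power_bank {'location': [391.4, 91.3], 'conf': 0.96}
[ 0.46180321 -0.30879079 -0.02735261] 3.2983309941718266 [[0.4, -0.4], [1.6, -1.2], [-1.4, 0.2], [-0.2, 0.8]]
trap_spot [ 0.3948 -0.307   0.036 ]
key_top [ 0.3964 -0.2495  0.042 ]
[-88, 40.5, 42] [304. 301.] [303. 299.]
[-46, 40.5, 42] [303. 230.] [302. 228.]
[-46, 74.5, 42] [241. 227.] [239. 225.]
[-110, 22, 24] [339. 320.] [337. 319.]
[-110, -22, 24] [412. 325.] [410. 325.]
```

```bash
python3 -m handwheel '[{"delta_pos":[0,0,-0.3],"dr":[0,0,0]},{"delta_pos":[0,0,-0.3],"dr":[0,0,0]},{"delta_pos":[0,0,-0.25],"dr":[0,0,0]},{"delta_pos":[0,0,-0.1],"dr":[0,0,0]},{"delta_pos":[0,0,0],"dr":[0,0,0]},{"delta_pos":[0,0,0],"dr":[0,0,0]}]'
python3 - <<'E'
from h import *
s=get_state();print(s['eef_pos'],s['force'],s['moment'])
b=grab_frame("wrist");cv2.imwrite("pics/w3.png",b[:,:,::-1])
E
```

```text
t: 6.1
eef_pos: [0.3927, -0.2777, 0.061]
ee_rot: [-3.002, 0.006, -0.033]
force: [-0.2, 0.2, 0.9]
width: 0.0393
gripper_force: 0.0
[ 0.39266013 -0.27766918  0.06096944] [-0.2327058   0.21068466  0.86602422] [-0.47819354 -0.03851399 -0.0446731 ]
```

View pics/w3.png

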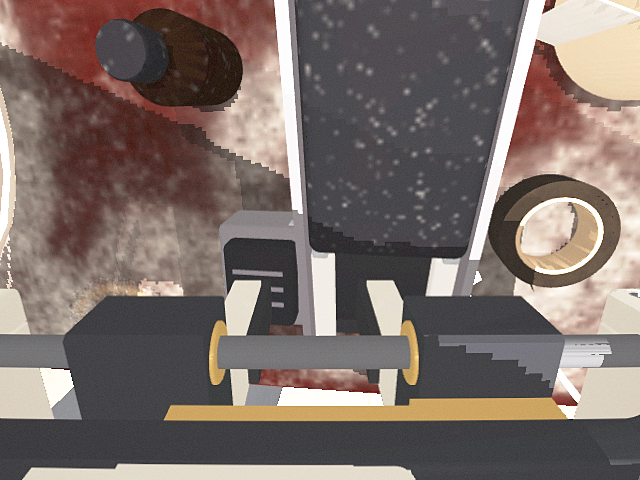

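The left finger is over the key at (250,290). The right finger stands in the trough at (383,290), with the bank's front end at row 248. Pressing now.

```bash
python3 -m handwheel '[{"delta_pos":[0,0,-0.1],"dr":[0,0,0]},{"delta_pos":[0,0,-0.1],"dr":[0,0,0]},{"delta_pos":[0,0,-0.1],"dr":[0,0,0]},{"delta_pos":[0,0,-0.1],"dr":[0,0,0]},{"delta_pos":[0,0,0],"dr":[0,0,0]},{"delta_pos":[0,0,0],"dr":[0,0,0]},{"delta_pos":[0,0,0],"dr":[0,0,0]}]'
python3 - <<'E'
from h import *
s=get_state();print(s['eef_pos'],s['force'],s['moment'])
b=grab_frame("wrist");cv2.imwrite("pics/w4.png",b[:,:,::-1]);print(mark_of("wrist","bank_front"),mark_of("wrist","power_bank"))
E
```

```text
t: 6.85
eef_pos: [0.3922, -0.2775, 0.049]
ee_rot: [-3.002, 0.007, -0.033]
force: [-0.7, 0.1, 2.4]
width: 0.0397
gripper_force: 3.4
[ 0.39219225 -0.27754217  0.04897219] [-0.7285798   0.14142322  2.38318441] [-0.4885544   0.56685899 -0.03909902]
[{'location': [383.7, 295.8], 'conf': 0.7}] [{'location': [397.0, 136.7], 'conf': 0.91}, {'location': [257.0, 291.9], 'conf': 0.52}]
```

View pics/w4.png

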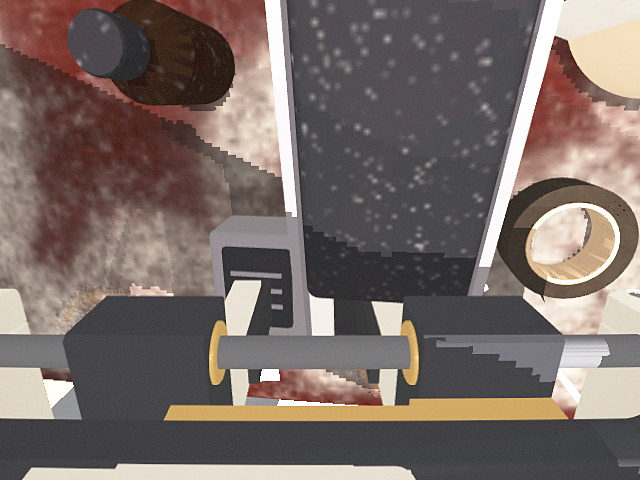

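The bank has popped out. Its front edge is now at row ~298, against the right finger, which still stands in the trough. I'll check that it stays put.

```bash
python3 -m handwheel '[{"delta_pos":[0,0,0],"dr":[0,0,0]},{"delta_pos":[0,0,0],"dr":[0,0,0]},{"delta_pos":[0,0,0],"dr":[0,0,0]},{"delta_pos":[0,0,0],"dr":[0,0,0]},{"delta_pos":[0,0,0],"dr":[0,0,0]},{"delta_pos":[0,0,0],"dr":[0,0,0]}]'
python3 - <<'E'
from fit import *
C["wrist"]=c=calibration("wrist");b=grab_frame("wrist");cv2.imwrite("pics/w5.png",b[:,:,::-1])
a0=cv2.imread("pics/w4.png").astype(int);print("pixel change",np.abs(a0-b[:,:,::-1]).mean())
m=mark_of("wrist","power_bank")[0]["location"]
u=np.array([-np.cos(a),0,-np.sin(a)])
for e in(0,10,15,20,25,30,40):print(e,proj(c,W([.462,-.3086,-.03],M["power_bank"]+e*u)).round(1),m,proj(c,W([.462,-.3086,-.03],np.array(M["bank_front"])+e*u)).round(1))
print(get_state()["force"],get_state()["moment"])
E
```

```text
t: 7.6
eef_pos: [0.3923, -0.2775, 0.049]
ee_rot: [-3.002, 0.006, -0.033]
force: [-3.2, -1.1, 2.7]
width: 0.0394
gripper_force: 3.4
pixel change 3.281353081597222
0 [399.3  83.8] [396.2, 138.0] [386.2 259.6]
10 [396.7 116.5] [396.2, 138.0] [384.5 279.3]
15 [395.4 131.7] [396.2, 138.0] [383.7 288.7]
20 [394.2 146.3] [396.2, 138.0] [382.9 297.7]
25 [393.1 160.3] [396.2, 138.0] [382.1 306.4]
30 [392.  173.7] [396.2, 138.0] [381.4 314.7]
40 [389.9 198.8] [396.2, 138.0] [380.  330.6]
[-3.13777342 -0.65335034  2.94113765] [-0.52234198  1.39288175  0.10566414]
```

The bank has come out about 17–19 mm and is holding steady against the finger, with about 3 N of push on it. Handing in.

```bash
python3 -c "
from station import *
print(job_done())"
```

```text
the job is handed in; nothing more can be done
None
```

I handed the job in with the ejector key held down and the power bank trapped by the other finger, about 17–19 mm out of the dock; it was holding steady at about 7.6 s, and the bottle and rolls were never touched.

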